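# Set the iris cable gauge to the rider and lock it

## Robot

A 7-joint arm with a two-finger parallel gripper is mounted at the origin on a cart in front of the work surface, level with it; the furniture and walls round the work are solid. World frame = base frame: x ahead of the robot, y to its left, z up, the work surface at z = 0. Lengths are in mm, angles in rad, forces in N, time in s.
With the tool pointing down it reaches from about 425 to 925 mm from the base axis. Payload 6.8 kg.
Tool frame: the origin (TCP) lies on the front face of the gripper's body, between the roots of the fingers; the fingertips stand arm.tip_extent ahead of it and the grasp point (between the pads) lies 54 mm ahead of it (arm.tip_extent is the distance from the TCP to the fingertips, in mm); z points along the fingers, y is the line along which they close (so a half turn about z gives the same grasp; the last joint's range is limited). The gripper opens to 85 mm and grips with 20 to 120 N. Pads are 22 mm wide; open, the fingers measure 114 mm over their backs; the gripper's body (76 mm by 85 mm) begins 54 mm behind the grasp point. The pads swing forward as they close: fully open they stand 13 mm farther back than shut.
Start: joints at [-1.369, 0.477, 0.022, 1.555, -0.011, 1.109, -0.083], TCP at [205.783, 642.883, 303.908] pointing down, gripper open.
Joint ranges: [-2.96, 2.96], [-0.34, 2.1], [-1.41, 1.46], [0.24, 2.44], [-1.37, 4.51], [0.17, 1.92], [-2.96, 2.96]. Speed limits (rad/s): [2.39, 2.39, 3.14, 3.14, 3.14, 3.14, 3.14].

## Interface

Orientations are given as a rotation vector (axis times angle).
In Python, from bench import arm gives the robot as it stands. The module is installed in compiled form; this text tells all that it offers. Calls block until the motion is done:
- arm.move_to(position, orientation): joint-space move of the TCP to a pose.
- arm.servo_line(position, ori=None, v=150, until_force=None): straight line of the TCP; ori=None keeps the orientation; v is the mean speed in mm/s. With until_force (N) it stops when the force on the tool has changed by that much, and returns True; else False.
- arm.move_j(angles): joint-space move.
- arm.grip(opening, newtons=None): opening from 0.0 (shut) to 1.0 (fully open); newtons is the grip in N (None keeps the last); returns when the fingers have stopped.
- arm.pause(seconds).
- arm.ik(position, orientation): joint angles nearest the present ones, or None.
- arm.camera(name): name is "scene" or "top" or "wrist"; returns a dict with "color" (420x560x3 uint8, red, green, blue), "fovy" (degrees; the focal length in pixels is half the picture's height over the tangent of half this angle, whatever the lens; pixels are square), "cx", "cy" (the principal point, pixels), "R" (3x3) and "t" (3): a world point X has camera coordinates R X + t; the wrist camera has in their place "tool_from_camera" (4x4, takes a point from camera to tool coordinates, whose origin is the TCP and whose axes are the flange's). Camera axes: x right, y down, z forward; pixel columns grow to the right and rows downward; lengths in mm; the calibration is good to about 2 mm. A picture is of the moment at which its call begins: read the wrist's pose just before it. There is no depth.
A pose or a line that the arm cannot do raises arm.Unreachable and nothing moves.
- arm.sign_off(): hands the job in; it is judged then, once.
Readings, each from a call of its own:
- arm.get_time_s(): time.
- arm.get_q(): joint angles.
- arm.get_joint_velocities(): joint speeds.
- arm.get_joint_torque(): joint torques, N m.
- arm.get_ee_pos(): TCP position.
- arm.get_eef_rot(): TCP orientation.
- arm.get_contact_force(): force on the tool from outside, world axes, zero at the start.
- arm.get_torque(): the same for the moment, N m.
- arm.get_width(): opening from 0.0 (shut) to 1.0 (fully open).
- arm.get_grasp_force(): force on a finger pad.
Only numpy, scipy, OpenCV 4.12 (cv2) and the standard library are available. Lean on these libraries where they do the work, as an engineer would, in place of code of your own. Each camera call takes 0.05 s, during which the arm holds its last target. There are 200 camera calls.

## Task

Set the iris cable gauge for the next batch: gently push the upright post of its lever round with your fingertips until the pointer stands exactly at the nose of the small rider block clipped to the rim of the scale, then press the lock plunger beside it fully down. Push only: do not grip or lift anything, leave the rider where it is, and do not disturb the things lying around the gauge.

Things in the scene. Friction and masses are not known exactly. Their poses are not given: they have to be found in the camera images.
- iris: the fixed gauge stand: round grey flange 196 mm across (top at z 12) with a dark drum and, on that, a turning ring 128 mm across (top at z 52 mm) round thin steel leaves. Origin on the ring's axis at table level, z up. A curved scale (76 to 96 mm from the axis, top at z 30) runs 72 degrees to either side of the -x axis, ticks every 10 degrees. A lug on the -y side carries the lock at x 35, y -102
- lever: the turning ring with its lever; origin on the ring's axis at table level, z up; turns about z, 63 degrees to either side of the scale's middle. The lever points along its own -x: a flat steel arm (13 mm wide, z 40 to 48), an upright post on it and a pointer. Stays where it is left; the post takes a push of about 2 N along the arc
- lever_post (a point): middle of the lever's upright steel post, z 75 mm, 76 mm from the ring's axis; 12 mm in diameter (17 mm at its foot), it stands free from z 51 and ends in a black ball 18 mm across (z 88 to 106). Nothing else of the gauge is higher than z 52
- pointer_tip (a point): tip of the lever's flat pointer, 95.5 mm from the ring's axis, z 42, straight outwards of the post, just above the scale
- rider_mark (a point): tip of the nose of the brass rider, 95.5 mm from the ring's axis, z 36 mm. The rider is a block (12 x 18 mm) on the scale's outer rim with a wedge nose pointing inwards, and slides only when forced. The pointer passes 4 mm above and is set when its tip is straight over this point. The lever starts clockwise (from above) of the rider, at least 25 degrees off
- lock_top (a point): centre of the top of the lock plunger, a black knob 26 mm across in a dark collar 38 mm across (collar top at z 30); knob top at z 41 when up, z 32 when fully down
- lock (a joint): travel of the lock plunger in m: 0 up, 0.009 fully down; it takes about 6 N, has no spring and stays where it is pushed
- screw_jar: loose jar, 52 mm across, 58 mm tall, origin under its centre
- jack_spare_1: loose pale jack plug lying down, 69 mm long, 16 mm thick
- xlr_line_1: loose black round cable plug lying down, 68 mm long, 20 mm thick
- speaker_plug: loose black plug lying down, 47 mm long, 26 mm thick
- tape_black_2: loose roll of black tape lying flat, 64 mm across, 19 mm tall
- multimeter: pocket multimeter lying flat, 142 x 70 x 42 mm

How it is judged (in metres and radians):
On the way, in this order (a step that is already met when the one before it is completed fails the run):
1. the pointer rests at the rider's nose (within 6 mm), with the lock still up (horizontal distance between pointer_tip and rider_mark below 0.006 m and angular speed of lever below 0.05 rad/s and value of joint lock below 0.003 m), for 0.3 s.
2. the lock plunger is pressed fully down (value of joint lock above 0.007 m), for 0.1 s.
At the end, for the whole second after the job is handed in: The pointer tip is at rest within 6 mm (horizontally) of the rider's nose, the rider is where it was (within 5 mm), and the lock plunger is down (at least 7 of its 9 mm) (horizontal distance between pointer_tip and rider_mark below 0.006 m and angular speed of lever below 0.05 rad/s and distance of rider_mark from where it was at the start of the episode below 0.005 m and value of joint lock above 0.007 m); the robot touches nothing.
It fails at once if the lever is gripped or shoved hard (more than 25 N between fingers and lever) (contact force between the fingers and lever above 25 N).
It fails at once if the rider is moved by more than 5 mm (distance of rider_mark from where it was at the start of the episode above 0.005 m).
It fails at once if a thing lying around the gauge is moved by more than 15 mm or lifted (distance of any of screw_jar, jack_spare_1, xlr_line_1, speaker_plug, tape_black_2, multimeter from where it was at the start of the episode above 0.015 m).
It also fails if it takes over 54 s, if anything falls off the work surface, if the arm or the gripper's body presses on something with over 40 N, if the wrist force passes 120 N, or if a joint passes its speed limit or range.

## Working session

There is one attempt and no reset: what is moved stays moved. The work goes in short steps, each a Python script; the robot and the scene stay as the last script left them, time stands still between calls to the robot, and variables do not carry over. Pictures are saved under pics/ and viewed, at most 10 in all, crops included, and the job is handed in when it is done.

```bash
mkdir -p pics
python3 - <<'E'
from bench import arm
import cv2,pickle
d={}
for n in("scene","top"):
    c=arm.camera(n);d[n]=c
    cv2.imwrite(f"pics/{n}.png",c["color"][:,:,::-1]); print(n,c["fovy"],c["cx"],c["cy"],c["R"],c["t"])
pickle.dump(d,open("cams.pkl","wb"))
print(arm.tip_extent,arm.get_eef_rot(),arm.get_time_s(),arm.get_width())
E
```

```text
scene 43.4934958463449 267.8064619794432 204.18517243283412 [[ 0.61361045 -0.78940555  0.0179191 ]
 [-0.32538189 -0.27346863 -0.90517487]
 [ 0.71945037  0.54959421 -0.42466147]] [-345.81344851  241.38826997 1182.15202841]
top 51.15368829009167 270.89782448561084 207.43373793110868 [[ 1.55456905e-04 -9.99995859e-01 -2.87363056e-03]
 [-9.93044507e-01  1.83964750e-04 -1.17739426e-01]
 [ 1.17739467e-01  2.87194645e-03 -9.93040367e-01]] [ -18.32998897  537.67720445 1092.1555243 ]
72.6 [-4.84656566e-01 -3.10387846e+00  2.70332868e-03] 0.1 1.0007828625938968
```

View pics/top.png

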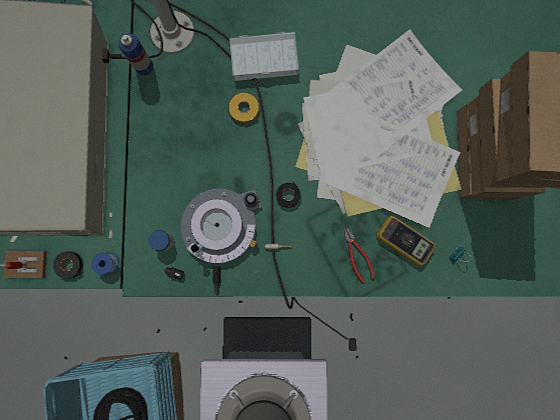

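View pics/scene.png

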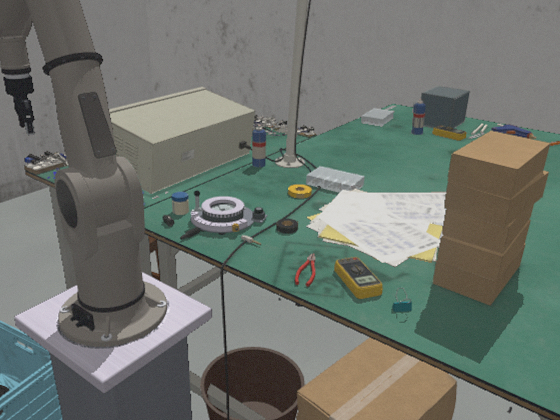

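The gauge sits at about (218,228) in the top view, with the black ball left of it at (194,247), the brass rider at (253,243) and the lock at (251,199). I'll zoom in.

Run:
```python
import cv2
a=cv2.imread("pics/top.png")[175:305,140:310]; cv2.imwrite("pics/topz.png",cv2.resize(a,None,fx=4.6,fy=4.6,interpolation=cv2.INTER_CUBIC))
a=cv2.imread("pics/scene.png")[175:255,150:310]; cv2.imwrite("pics/scz.png",cv2.resize(a,None,fx=5,fy=5,interpolation=cv2.INTER_CUBIC))
```

```text
(no output)
```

View pics/topz.png

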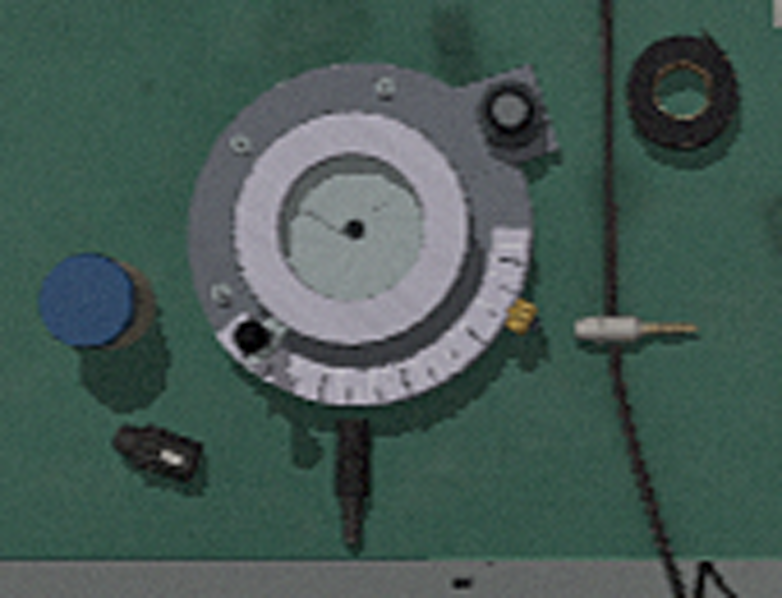

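View pics/scz.png

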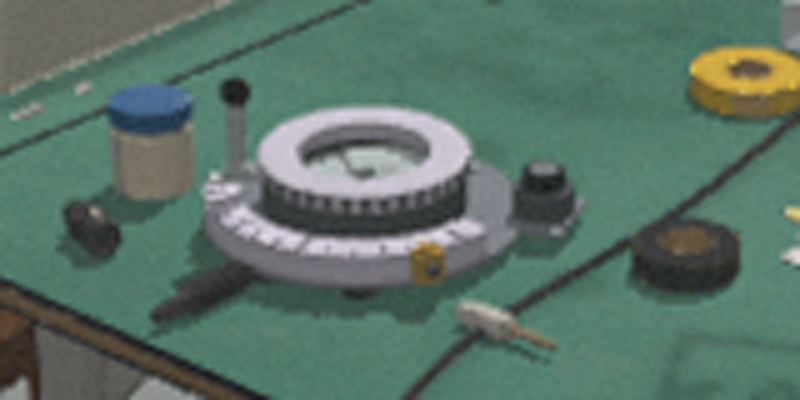

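The crop shows ring centre (351,229), ball (251,336), rider (521,316), lock knob (512,110). First I compute coarse positions, then take a wrist view from above.

```bash
cat > h.py <<'E'
import numpy as np
def ray(c,uv,z,R=None,t=None):
    R=c["R"] if R is None else R; t=c["t"] if t is None else t
    f=c["color"].shape[0]/2/np.tan(np.radians(c["fovy"]/2))
    d=R.T@np.array([(uv[0]-c["cx"])/f,(uv[1]-c["cy"])/f,1]); o=-R.T@np.array(t)
    return o+d*(z-o[2])/d[2]
E
python3 - <<'E'
import pickle,numpy as np,cv2
from h import ray
from scipy.spatial.transform import Rotation as Ro
c=pickle.load(open("cams.pkl","rb"))["top"]
P={}
for n,u,v,z in(("axis",351,229,52),("ball",251,336,97),("lock",512,110,41),("rider",521,316,33),("jar",87,300,58),("jack",605,329,8),("xlr",352,480,10),("spk",155,452,13),("tape",683,92,19)):
    P[n]=ray(c,(u/4.6+140,v/4.6+175),z); r=P[n]-P["axis"]; print(n,P[n].round(1),np.hypot(*r[:2]).round(1),np.degrees(np.arctan2(r[1],r[0])).round(1))
from bench import arm
T=arm.camera("wrist"); print(T["tool_from_camera"],T["fovy"],T["cx"],T["cy"])
print(Ro.from_rotvec(arm.get_eef_rot()).as_matrix().round(2))
E
```

```text
axis [491.6 118.3  52. ] 0.0 0.0
ball [432.4 163.6  97. ] 74.6 142.5
lock [558.4  31.5  41. ] 109.6 -52.4
rider [445.   26.3  33. ] 103.1 -116.8
jar [452.7 259.4  58. ] 146.4 105.4
jack [438.6 -19.9   8. ] 148.0 -111.0
xlr [354.7 121.   10. ] 136.9 178.9
spk [370.2 230.6  13. ] 165.3 137.2
tape [571.7 -64.   19. ] 199.2 -66.3
[[ 1.16092043e-04 -9.65492731e-01 -2.60429979e-01  6.59502959e+01]
 [ 9.99999991e-01  9.43726854e-05  9.59025538e-05  3.64518470e-01]
 [-6.80157421e-05 -2.60429987e-01  9.65492733e-01 -6.90200488e+01]
 [ 0.00000000e+00  0.00000000e+00  0.00000000e+00  1.00000000e+00]] 69.53459332030062 281.0255888197035 205.26580024114224
[[-0.95  0.3  -0.  ]
 [ 0.3   0.95 -0.  ]
 [-0.   -0.   -1.  ]]
```

```bash
cat >> h.py <<'E'
from scipy.spatial.transform import Rotation as Ro
def ori(phi):
    p=np.radians(phi); c,s=np.cos(p),np.sin(p)
    return Ro.from_matrix(np.array([[c,s,0],[s,-c,0],[0,0,-1]])).as_rotvec()
def wrist(arm):
    p=np.array(arm.get_ee_pos());R=Ro.from_rotvec(arm.get_eef_rot()).as_matrix()
    c=arm.camera("wrist");T=c["tool_from_camera"]
    Rw=R@T[:3,:3]; o=p+R@T[:3,3]
    c["R"]=Rw.T; c["t"]=-Rw.T@o
    return c
def proj(c,X):
    f=c["color"].shape[0]/2/np.tan(np.radians(c["fovy"]/2)); q=c["R"]@np.array(X)+c["t"]; return q[:2]/q[2]*f+[c["cx"],c["cy"]]
E
python3 - <<'E'
import pickle,cv2
from h import *
from bench import arm
arm.move_to([455,110,270],ori(180))
arm.grip(0.0)
c=wrist(arm); pickle.dump(c,open("w1.pkl","wb")); cv2.imwrite("pics/w1.png",cv2.resize(c["color"][:,:,::-1],None,fx=1.4,fy=1.4,interpolation=cv2.INTER_CUBIC))
print(arm.get_time_s(),arm.get_ee_pos(),proj(c,[491.6,118.3,52]))
E
```

```text
3.0833 [455.00642886 109.96473004 270.02206488] [288.90948637 229.31438898]
```

View pics/w1.png

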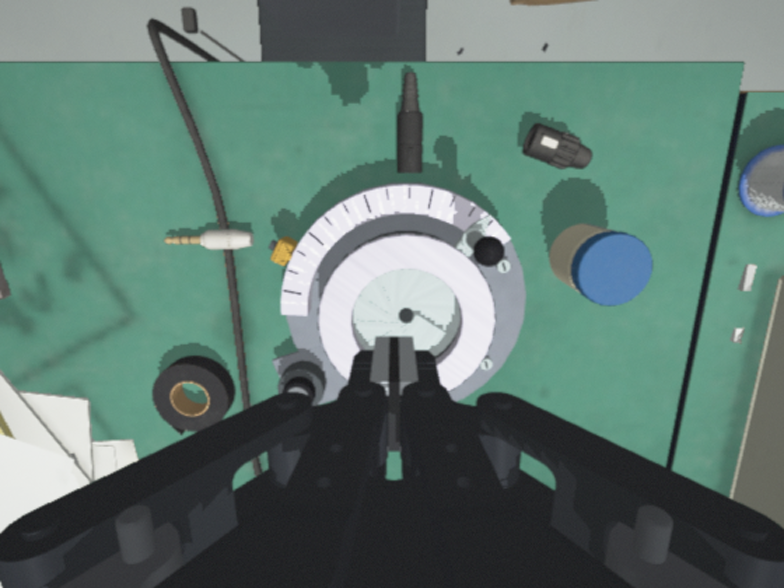

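The wrist view shows the ring at (407,318), rider (285,250), ball (488,251), pointer near (475,212). I'll zoom in on the gauge for a finer reading.

Run:
```python
import pickle,cv2
c=pickle.load(open("w1.pkl","rb"))
a=c["color"][125:255,185:380,::-1]; cv2.imwrite("pics/w1z.png",cv2.resize(a,None,fx=4,fy=4,interpolation=cv2.INTER_CUBIC))
```

```text
(no output)
```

View pics/w1z.png

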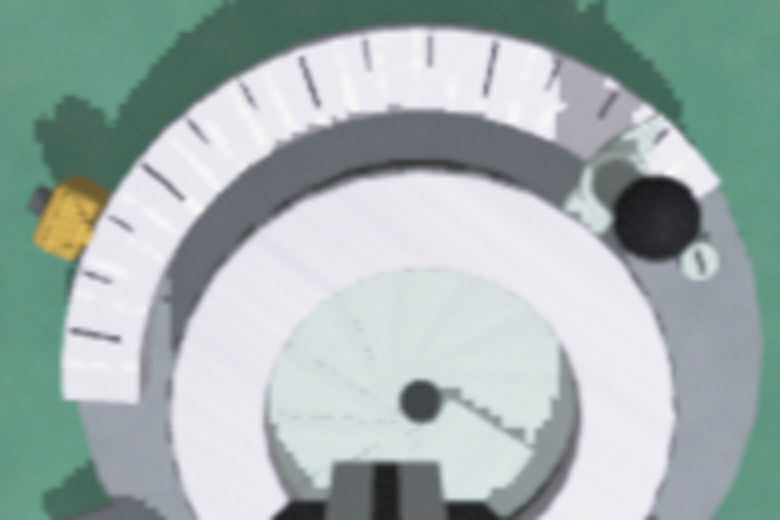

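Reads: ring edge points, ticks at +60/+30/0/−30 at (95,335), (165,182), (310,80), (490,68), rider inner edge about (103,213).

Run:
```python
import pickle,cv2
from h import *
from scipy.optimize import least_squares
c=pickle.load(open("w1.pkl","rb"))
X=lambda u,v,z:ray(c,(u/4+185,v/4+125),z)
P=np.array([X(u,v,52)[:2] for u,v in((171,400),(190,320),(240,240),(300,198),(422,168),(615,250),(660,330),(673,400))])
s=least_squares(lambda p:np.hypot(*(P-p[:2]).T)-p[2],[490,118,64]);A=s.x[:2];print("axis",s.x,s.fun.round(1))
def pol(n,x): r=x[:2]-A; print(n,x.round(1),np.hypot(*r).round(1),(np.degrees(np.arctan2(r[1],r[0]))%360).round(2))
for n,u,v,z in(("60",95,335,30),("30",165,182,30),("0",310,80,30),("-30",490,68,30),("ridernose",103,213,33),("ball",657,218,97)): pol(n,X(u,v,z))
hsv=cv2.cvtColor(c["color"],cv2.COLOR_RGB2HSV); m=cv2.inRange(hsv,(15,110,80),(32,255,255)); m[:,:185]=0;m[:,225:]=0;m[:160]=0;m[200:]=0
M=cv2.moments(m,True);print(M["m00"]); pol("ridercen",ray(c,(M["m10"]/M["m00"],M["m01"]/M["m00"]),33))
k=X(330,410,41); print(proj(c,[558.4,31.5,41])*1.4)
for ph in(115,143,180,225): print(ph,arm_ok if 0 else None) if 0 else None
from bench import arm
for ph in (110,140,180,228):
  for off in(-0,): 
    p=[A[0]+76*np.cos(np.radians(ph)),A[1]+76*np.sin(np.radians(ph)),138]; q=arm.ik(p,ori(ph)); print(ph,None if q is None else np.round(q,2))
```

```text
axis [491.54003539 119.87704336  62.85150754] [ 0.1 -0.4  0.4 -0.  -0.2  0.2 -0.2  0.1]
60 [476.3  33.7  30. ] 87.5 260.0
30 [435.6  54.2  30. ] 86.3 229.57
0 [409.8  91.8  30. ] 86.4 198.97
-30 [406.9 136.9  30. ] 86.3 168.62
ridernose [443.1  38.5  33. ] 94.7 239.23
ball [432.8 165.6  97. ] 74.4 142.07
227.0
ridercen [443.6  29.7  33. ] 102.1 242.02
[292.73301116 396.88153307]
110 [-0.86  0.47  0.43  2.12 -0.33  0.62  0.15]
140 [-0.77  0.4   0.32  2.2  -0.23  0.57  0.59]
180 [-0.66  0.36  0.27  2.27 -0.18  0.54  1.33]
228 [-0.45  0.37  0.2   2.24 -0.14  0.55  2.26]
```

```bash
cat >> h.py <<'E'
A=np.array([491.5,119.5])
def pp(phi,z,r=74):
    p=np.radians(phi); return [A[0]+r*np.cos(p),A[1]+r*np.sin(p),z]
E
python3 - <<'E'
import cv2,pickle
from h import *
from bench import arm
print(arm.tip_extent)
z=67+arm.tip_extent
arm.move_to(pp(112,220),ori(112)); arm.servo_line(pp(112,z))
f0=np.array(arm.get_contact_force())
for ph in list(range(116,205,8))+[208]:
    arm.servo_line(pp(ph,z),ori(ph),v=60)
    print(ph,(np.array(arm.get_contact_force())-f0).round(1),round(arm.get_time_s(),1))
    if np.linalg.norm(np.array(arm.get_contact_force())-f0)>12: break
c=wrist(arm); pickle.dump(c,open("w2.pkl","wb")); cv2.imwrite("pics/w2.png",cv2.resize(c["color"][:,:,::-1],None,fx=1.4,fy=1.4,interpolation=cv2.INTER_CUBIC))
E
```

```text
72.6
116 [ 1.1  0.7 -0.4] 5.1
124 [-0.2  0.   0.5] 5.5
132 [0.9 0.1 0.3] 5.8
140 [0.9 0.4 0.7] 6.1
148 [-0.2  0.3 -0.5] 6.4
156 [0.6 0.5 0.2] 6.8
164 [-0.3  1.1 -0.4] 7.1
172 [-0.   0.8  0.4] 7.4
180 [ 0.   0.1 -0.2] 7.7
188 [-0.4  0.   0.5] 8.1
196 [ 0.3 -0.3 -0.3] 8.4
204 [-0.8  0.2 -0.9] 8.7
208 [-0.1  0.3  0. ] 9.0
```

View pics/w2.png

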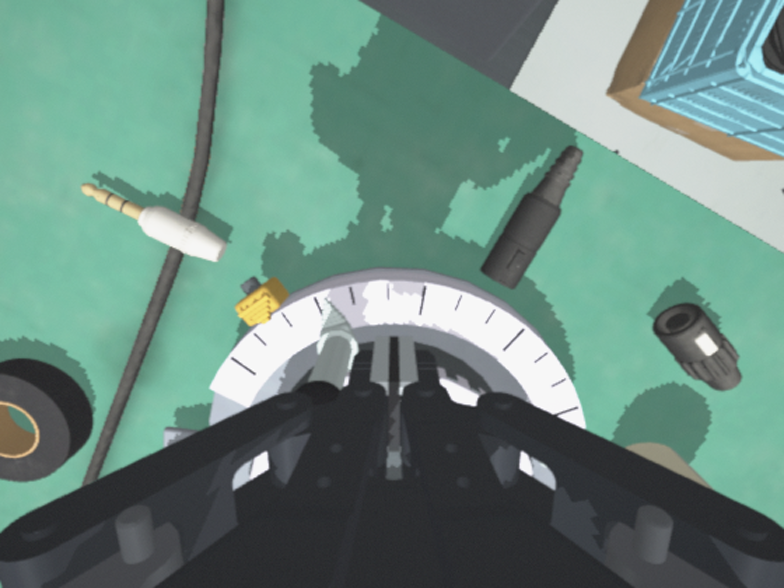

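The post has moved with the finger. The pointer tip is near (325,298) and the rider's inner edge near (282,300).

Run:
```python
import pickle,cv2
from h import *
c=pickle.load(open("w2.pkl","rb"))
X=lambda u,v,z:ray(c,(u/1.4,v/1.4),z)
def pol(n,x): r=x[:2]-A; print(n,x.round(1),np.hypot(*r).round(1),(np.degrees(np.arctan2(r[1],r[0]))%360).round(2))
pol("tip",X(325,298,42));pol("rider nose",X(286,296,36));pol("rider c",X(262,301,33));pol("t0",X(423,300,30));pol("t30",X(327,308,30));pol("t60",X(243,366,30))
a=c["color"][185:285,150:270,::-1]; cv2.imwrite("pics/w2z.png",cv2.resize(a,None,fx=6,fy=6,interpolation=cv2.INTER_CUBIC))
```

```text
tip [424.7  52.8  42. ] 94.4 224.96
rider nose [433.7  37.7  36. ] 100.1 234.73
rider c [441.7  29.2  33. ] 103.1 241.14
t0 [409.6  91.3  30. ] 86.7 199.0
t30 [432.6  55.5  30. ] 87.0 227.38
t60 [475.9  33.3  30. ] 87.6 259.72
```

View pics/w2z.png

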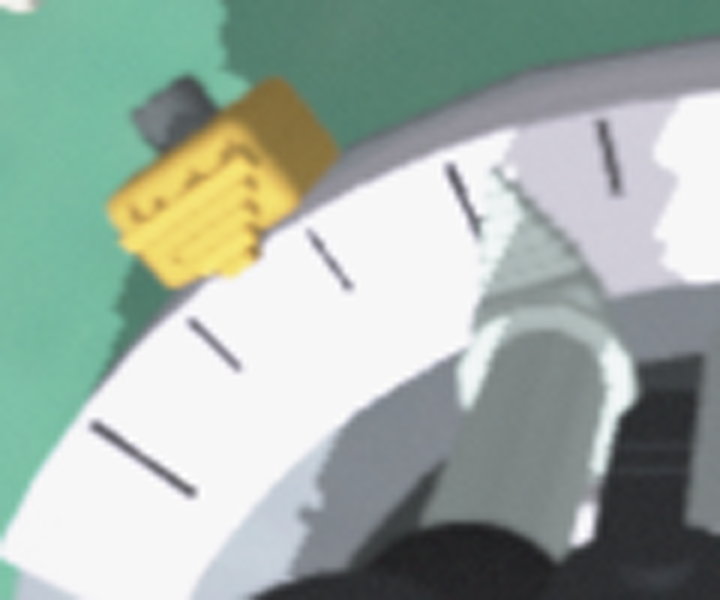

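Run:
```python
import pickle
from h import *
c=pickle.load(open("w2.pkl","rb"))
X=lambda u,v,z:ray(c,(u/6+150,v/6+185),z)
def pol(n,x): r=x[:2]-A; print(n,x.round(1),np.hypot(*r).round(1),(np.degrees(np.arctan2(r[1],r[0]))%360).round(2))
pol("tip",X(500,165,42))
for u,v in((240,268),(175,285),(265,235),(225,275),(110,210),(235,120),(295,205)): pol("r",X(u,v,36))
# predicted nose/pixels for candidates; block outline: radial 97..109, tangential +-9
for ph in(238,240,242):
    print(ph,[((proj(c,pp(ph,36,r))-[150,185])*6).round() for r in(95.5,108)])
```

```text
tip [424.2  53.3  42. ] 94.4 224.52
r [448.2  34.8  36. ] 95.1 242.93
r [452.9  29.7  36. ] 97.7 246.76
r [443.8  35.6  36. ] 96.5 240.38
r [449.6  33.7  36. ] 95.5 243.96
r [448.6  20.9  36. ] 107.6 246.49
r [434.2  28.2  36. ] 107.8 237.89
r [439.5  37.   36. ] 97.5 237.79
238 [array([303., 223.]), array([232., 119.])]
240 [array([276., 240.]), array([201., 138.])]
242 [array([250., 257.]), array([171., 158.])]
```

Block corners (centre) put the nose at about 242.3°. The pointer is at 224.5° with the finger at 208°, so I push to 225.3° and check.

Run:
```python
import cv2,pickle
from h import *
from bench import arm
z=67+arm.tip_extent
for ph in(214,220,225.3): arm.servo_line(pp(ph,z),ori(ph),v=40)
arm.pause(0.2)
c=wrist(arm); pickle.dump(c,open("w3.pkl","wb")); 
n=proj(c,pp(242.3,36,95.5)); u,v=(n-[50,40]).astype(int).clip(0); print(n,u,v,[((proj(c,pp(p,42,95.5))-[u,v])*6).round() for p in(240,242,244)],arm.get_time_s())
a=c["color"][v:v+95,u:u+120,::-1]; cv2.imwrite("pics/w3z.png",cv2.resize(a,None,fx=6,fy=6,interpolation=cv2.INTER_CUBIC))
```

```text
[233.36356763 207.83834739] 183 167 [array([331., 251.]), array([298., 260.]), array([265., 271.])] 10.2667
```

View pics/w3z.png

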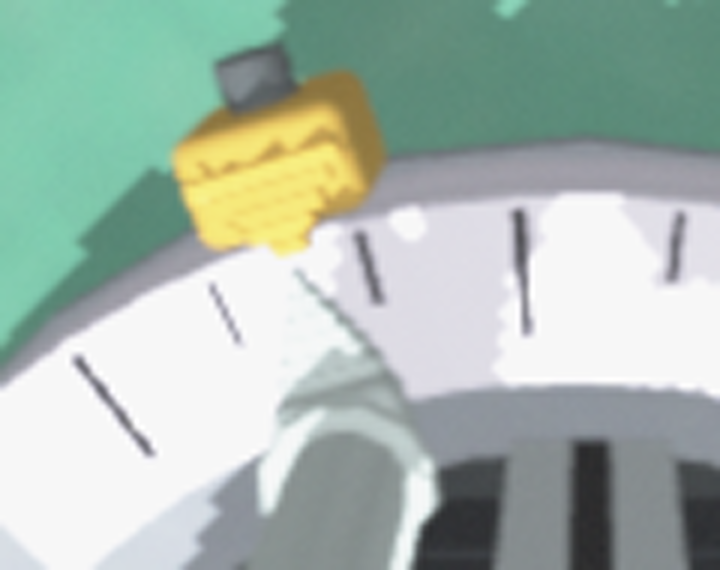

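The pointer tip (295,265) stands at the nose (290,252), within about 1 mm. Next: back off, lift and press the lock.

Run:
```python
import cv2,pickle
from h import *
from bench import arm
z=67+arm.tip_extent
arm.servo_line(pp(216,z),ori(216),v=60)
arm.servo_line(pp(216,230),v=150)
L=[558.1,33.5]; t=arm.tip_extent
arm.move_to(L+[230],ori(200)); arm.servo_line(L+[52+t],v=120)
print(arm.servo_line(L+[28+t],v=12,until_force=25),arm.get_ee_pos()[2]-t,arm.get_contact_force(),arm.get_time_s())
```

```text
True 32.07361540495455 [-1.47509645  0.85656484  7.03809395] 14.55
```

Run:
```python
import cv2,pickle
from h import *
from bench import arm
t=arm.tip_extent
arm.servo_line([558.1,33.5,230],v=120)
arm.move_to([455,110,270],ori(180))
c=wrist(arm); pickle.dump(c,open("w4.pkl","wb"))
a=c["color"][125:275,170:370,::-1]; cv2.imwrite("pics/w4z.png",cv2.resize(a,None,fx=4,fy=4,interpolation=cv2.INTER_CUBIC))
print([((proj(c,pp(242.5,h,95.5))-[170,125])*4).round() for h in(36,42)],arm.get_time_s())
d=arm.camera("scene")["color"]; a=d[175:255,150:310,::-1]; cv2.imwrite("pics/sc2.png",cv2.resize(a,None,fx=5,fy=5,interpolation=cv2.INTER_CUBIC))
```

```text
[array([146., 232.]), array([140., 236.])] 16.4
```

View pics/w4z.png

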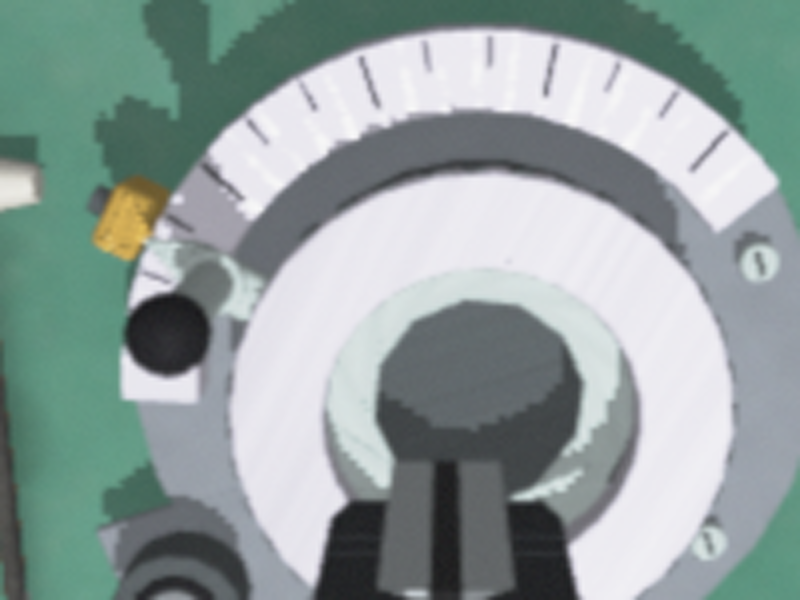

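The pointer meets the rider's nose at about (150,237). The rider is in its original place, and the plunger bottomed out at z 32.

```bash
python3 -c "
from bench import arm
print(arm.sign_off())"
```

```text
the job is handed in; nothing more can be done
None
```

The job is handed in at about 16 s: the pointer is at the rider's nose (within about 1 mm by the wrist camera), and the lock plunger bottomed out at z 32 mm; the hand-in call returned no verdict.

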